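# Close the vacuum pump's inlet filter

## Task

Reload the inlet filter housing: drop the slim filter cartridge, the one narrow enough for the bore, upright into the housing, then set the retaining ring on the mouth with its two ears in the gaps between the hooks and turn it clockwise (seen from above) until the ears are fully home under the hooks. Leave the wide cartridge where it stands and let go of the ring.

Things in the scene. Friction and masses are not known exactly. Their poses are not given: they have to be found in the camera images.
- housing_mouth (a point): Fixed aluminium barrel on a dark 104 mm foot. Point: centre of its mouth at rim height, 74 mm above the worktop; z up. Bore 52 mm wide, 67 deep; outside 64. Hooks on its +y and -y sides: arms 36 to 55 mm from the axis, 11 to 18 mm above the rim, 26 mm wide, open to ears that turn in clockwise (from above), with a stop at the clockwise end. Side port on +x. A tall machine stands right of it.
- slim_cartridge_mid (a point): Slim ribbed steel cylinder standing upright, 38 mm wide, 60 tall, 0.12 kg. Point: its centre, 30 mm above its foot; z up. Has 7 mm of room all round in the bore; stands there with its top 7 mm below the rim. May be let go partly in and drop the rest. It and the wide one may stand in either of two places.
- wide_cartridge_mid (a point): Wide ribbed steel cylinder standing upright, 60 mm wide, 60 mm tall, too wide for the bore: leave it alone. Point: its centre; z up.
- ring_grip (a point): Aluminium ring, 0.1 kg: taper spigot 6 mm deep, 38 to 47 wide; flange 64 wide, 8 thick, ears on its +x and -x (14 wide, tips 42 from axis); arch along x above it, 12 mm thick, 52 long, top 56 above foot. Point: mid of arch's top bar (22 high), 45 above foot; 39 above the mouth when seated. Drops on with ears 30-140 deg anticlockwise of the hooks; home with x along housing y (stop 3 deg on).
Mind the look-alikes: they are no part of the job. Leave any red look-alike of the part that bears ring_grip alone.

How it is judged:
By the outcome, as a careful person would: the job done as asked, in the order asked, and still so for the second after the job is handed in, with the robot touching nothing.
It also fails if it takes over 64 s, if anything falls off the work surface, if the arm or the gripper's body presses on something with over 40 N, if the wrist force passes 120 N, or if a joint passes its speed limit or range.

## Robot

A 6-joint arm with a two-finger parallel gripper is mounted at the origin on a cart in front of the work surface, level with it; the furniture and walls round the work are solid. World frame = base frame: x ahead of the robot, y to its left, z up, the work surface at z = 0. Lengths are in m, angles in degrees, forces in N, time in s.
With the tool pointing down it reaches from about 0.375 to 0.9 m from the base axis. Payload 3.1 kg.
Tool frame: the origin (TCP) lies on the centre line of the jaws, within the pads' length; the fingertips stand 19 mm ahead of it and the grasp point (between the pads) is the TCP; z points along the fingers, y is the direction in which the jaws open and shut (so a half turn about z gives the same grasp; the last joint's range is limited). The gripper opens to 87 mm and grips with 3 to 60 N. Pads are 19 mm wide; open, the fingers measure 117 mm over their backs; the gripper's body (75 mm by 190 mm) begins 51 mm behind the grasp point.
Start: joints at [57.439, 30.224, 82.088, -0, 67.689, -10.227], TCP at [0.237, 0.578, 0.242] pointing down, gripper open.
Joint ranges: [-176.69, 176.69], [-43.24, 126.21], [12.49, 139.97], [-82, 262], [0, 151.66], [-163.58, 163.58]. Speed limits (degrees/s): [159.86, 159.86, 180, 180, 180, 180].

## Interface

Orientations are given as a 3x3 rotation matrix whose columns are the frame's x, y, z axes.
In Python, from rig import bot gives the robot as it stands.
- The arm moves only by the tool carry_out, never from a script. Its argument "targets" is a list of rows, each a list of 6 numbers: the shift along the tool's x, y, z each as a share of 200 mm, from -1 to 1, then the turn, a rotation vector about the tool's x, y, z each as a share of pi/2 rad, from -1 to 1. In form: [[dx, dy, dz, ax, ay, az], ...]. A call has 1 to 20 rows; each row is the pose to reach, as a shift and turn from the pose measured when the call began, along the tool's axes at that moment; what a row does not reach only later rows make up. A row lasts 1/8 s, in which the tool goes at most 62.5 mm and 10.7 degrees, less where a joint would pass 70% of its speed; a pose out of reach is approached as far as the arm can. A call with a number of a shift or a turn outside -1 to 1 is refused whole. A call with a gripper value outside its range is refused whole. "jaw" is the gripper's target within -1 to 1 (fully open at 1, half-way at 0, shut at -1), set as the call begins (left out, the last holds). The fingers move at their own pace and stop on an object; the grip force is fixed at half the most. Time passes only in rows, so rows that repeat a pose let the fingers close. It gives the time, the measured TCP pose, the force and the opening at its end, in the units of the state.
- bot.read_state(): the state, without advancing time (a new reading comes with each control period).
- bot.capture(name): name is "scene" or "top" or "wrist"; returns the picture (420x560x3 uint8, blue, green, red); there is no depth.
- bot.camera_info(name): a dict with "camera_matrix" (3x3 intrinsics, pixels), "k1" (the pictures are not rectified: a ray, as slopes to the right and down, at radius r is drawn at 1 + k1 r^2 times it, then the intrinsics apply), "view" (4x4, takes a point from world to camera coordinates); the wrist camera has in their place "mount" (4x4, takes a point from camera to tool coordinates, whose origin is the TCP and whose axes are the flange's). Camera axes: x right, y down, z forward; pixel columns grow to the right and rows downward; lengths in m; the calibration is good to about 2 mm. A picture is of the moment at which its call begins: read the wrist's pose just before it. camera_info takes no time and is no camera call.
- bot.hand_in(): hands the job in, once; it reports no verdict.
The state is a dict: "time_s": time; "joint_positions": joint angles; "qvel": joint speeds; "tau": joint torques, N m; "position": TCP position; "tcp_rot": TCP orientation; "force": force on the tool from outside, world axes, zero at the start; "moment": the same for the moment, N m; "opening": opening from 0.0 (shut) to 1.0 (fully open).
Only numpy, scipy, OpenCV 4.12 (cv2) and the standard library are available. Lean on these libraries where they do the work, as an engineer would, in place of code of your own. Each camera call takes 0.05 s, during which the arm holds its last target.

## Working session

There is one attempt and no reset: what is moved stays moved. The work goes in short steps, Python scripts to look and compute and a tool call to move; the robot and the scene stay as the last step left them, time stands still between calls to the robot, and variables do not carry over. Pictures are saved under pics/ and viewed, and the job is handed in when it is done.

Besides the shell and the picture viewer there is one more tool, called as name(argument=value, ...), one argument or row to a line, values as JSON. carry_out: Moves the arm, as the interface text tells. Shift numbers are shares of 200 mm and turn numbers shares of pi/2 rad, none past 1 either way. Its arguments: {"type":"object","properties":{"targets":{"type":"array"},"jaw":{"type":"number"}},"required":["targets"]}

```bash
mkdir -p pics; ls
python3 - <<'E'
from rig import bot
import cv2
print(bot.read_state())
for n in ["scene","top","wrist"]:
    print(n,bot.camera_info(n)); cv2.imwrite(f"pics/{n}0.png",bot.capture(n))
E
```

```text
pics
{'time_s': 0.0, 'joint_positions': array([ 5.74397198e+01,  3.02802318e+01,  8.21564861e+01, -1.51057635e-04,
        6.76892648e+01, -1.02271208e+01]), 'qvel': array([ 0.05369843,  0.03077815,  0.00041077,  0.04276079, -0.06165208,
        0.0764051 ]), 'tau': array([-3.15851885e-04, -4.40031874e+01, -1.76596195e+01,  6.34408020e-02,
        5.80602069e-02, -1.50418614e-04]), 'position': array([0.23708642, 0.5775354 , 0.24055747]), 'tcp_rot': array([[-9.24990109e-01,  3.79989345e-01, -1.18131435e-03],
       [ 3.79990983e-01,  9.24988331e-01, -1.85452613e-03],
       [ 3.88001823e-04, -2.16430713e-03, -9.99997583e-01]]), 'force': array([-0.33303446, -0.26383403,  0.22259443]), 'moment': array([-0.03546847,  0.06700775, -0.02821538]), 'opening': 0.9990077357065059}
scene {'camera_matrix': array([[431.92761668,   0.        , 276.64466162],
       [  0.        , 431.92761668, 205.03093134],
       [  0.        ,   0.        ,   1.        ]]), 'k1': -0.1201685590476091, 'view': array([[ 0.78099946, -0.62451662, -0.00434052, -0.17234566],
       [-0.44780992, -0.5551445 , -0.7009143
[... 457 characters left out ...]
813,  0.52086368],
       [ 0.14176177,  0.03076271, -0.98942269,  1.17917666],
       [ 0.        ,  0.        ,  0.        ,  1.        ]])}
wrist {'camera_matrix': array([[297.39680829,   0.        , 281.94625682],
       [  0.        , 297.39680829, 210.87000239],
       [  0.        ,   0.        ,   1.        ]]), 'k1': -0.04154593499985877, 'mount': array([[ 5.11268963e-04, -9.68633127e-01, -2.48494675e-01,
         6.75869353e-02],
       [ 9.99999759e-01,  6.11968784e-04, -3.27992531e-04,
        -2.56702075e-04],
       [ 4.69775415e-04, -2.48494447e-01,  9.68633207e-01,
        -1.43680794e-01],
       [ 0.00000000e+00,  0.00000000e+00,  0.00000000e+00,
         1.00000000e+00]])}
```

View pics/scene0.png

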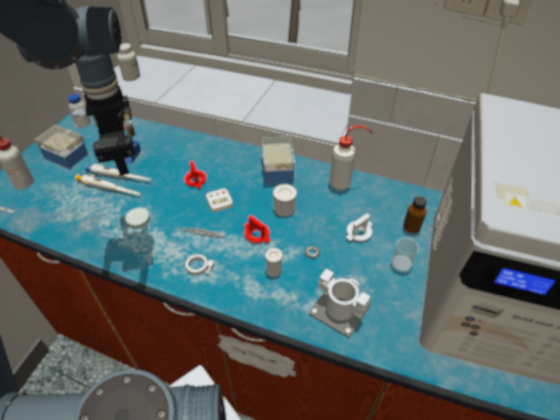

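View pics/top0.png

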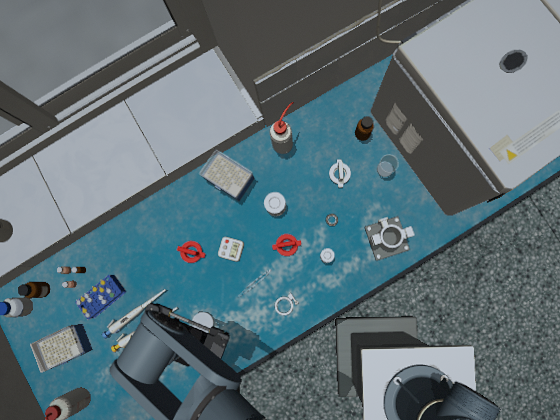

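View pics/wrist0.png

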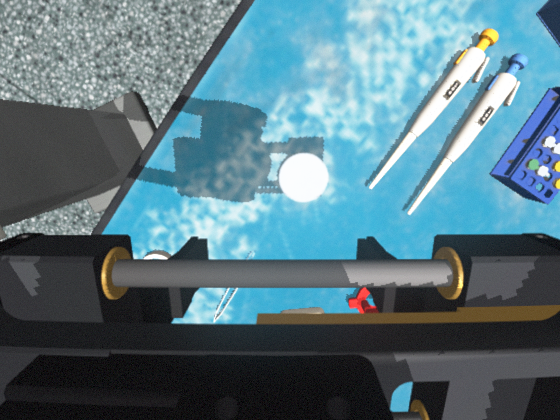

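```bash
cat > h.py <<'E'
import numpy as np, cv2
from rig import bot
def proj(n,P,T=None):
    c=bot.camera_info(n);P=np.atleast_2d(P)
    if n=="wrist":
        V=np.linalg.inv(T@c["mount"])
    else: V=c["view"]
    q=P@V[:3,:3].T+V[:3,3]; s=q[:,:2]/q[:,2:]; r2=(s**2).sum(1,keepdims=True)
    s=s*(1+c["k1"]*r2); K=c["camera_matrix"]
    return s@K[:2,:2].T+K[:2,2]
def pose():
    s=bot.read_state();T=np.eye(4);T[:3,:3]=s["tcp_rot"];T[:3,3]=s["position"];return T
def ray(n,px,z,T=None):
    c=bot.camera_info(n);K=c["camera_matrix"];d=(np.array(px,float)-K[:2,2])/K[0,0];s=d.copy()
    for _ in range(20): s=d/(1+c["k1"]*(s@s))
    M=T@c["mount"] if n=="wrist" else np.linalg.inv(c["view"])
    v=M[:3,:3]@np.r_[s,1]; o=M[:3,3]; return o+v*(z-o[2])/v[2]
def crop(src,x,y,w,h,k,out):
    im=cv2.imread(src); cv2.imwrite(out,cv2.resize(im[y:y+h,x:x+w],None,fx=k,fy=k,interpolation=cv2.INTER_CUBIC))
E
python3 - <<'E'
from h import *
crop("pics/scene0.png",230,170,200,170,4,"pics/c1.png")
crop("pics/top0.png",250,150,180,120,4,"pics/c2.png")
E
```

```text
(no output)
```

View pics/c1.png

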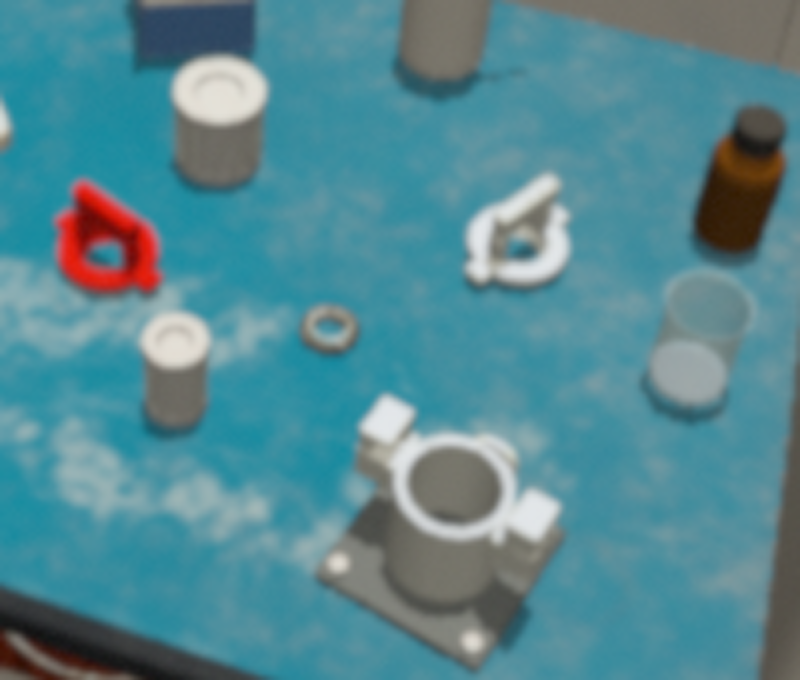

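View pics/c2.png

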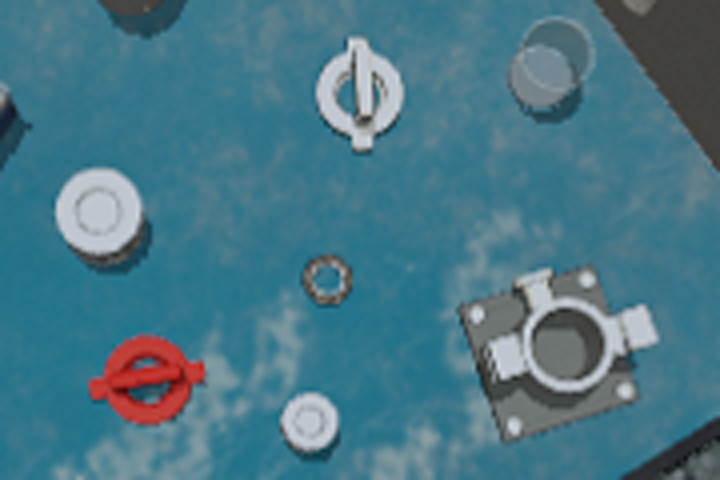

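Run:
```python
from h import *
def a(n,u,v,z):
    o=(230,170) if n=="scene" else (250,150)
    p=ray(n,(u/4+o[0],v/4+o[1]),z); return p.round(4)
for nm,s,t,z in [("slim",(176,341),(310,422),.06),("wide",(219,91),(99,212),.06),("mouth",(455,487),(568,344),.074),
 ("hookL top",(388,419),(504,356),.092),("hookR top",(535,516),(638,328),.092),("bar end1",(501,218),(366,122),.056),("bar end2",(552,181),(357,44),.056)]:
    print(nm,a("scene",*s,z),a("top",*t,z))
for e in [(362,145),(357,44)]: pass
```

```text
slim [0.4125 0.2491 0.06  ] [0.4122 0.2516 0.06  ]
wide [0.5622 0.3927 0.06  ] [0.5623 0.3942 0.06  ]
mouth [0.4594 0.0728 0.074 ] [0.4601 0.0748 0.074 ]
hookL top [0.4519 0.1184 0.092 ] [0.4516 0.1219 0.092 ]
hookR top [0.4688 0.0274 0.092 ] [0.4681 0.0308 0.092 ]
bar end1 [0.6282 0.2007 0.056 ] [0.6224 0.2048 0.056 ]
bar end2 [0.6758 0.2022 0.056 ] [0.6792 0.2089 0.056 ]
```

```bash
cat >> h.py <<'E'
from scipy.spatial.transform import Rotation as R
def goal(p,yaw):
    a=np.radians(yaw);y=np.array([np.cos(a),np.sin(a),0]);z=np.array([0,0,-1.]);x=np.cross(y,z)
    return np.array(p,float),np.c_[x,y,z]
def row(p,yaw,T=None):
    T=pose() if T is None else T
    p,G=goal(p,yaw); d=T[:3,:3].T@(p-T[:3,3])/.2
    w=R.from_matrix(T[:3,:3].T@G).as_rotvec()/(np.pi/2)
    return np.r_[d,w].round(4)
E
python3 - <<'E'
from h import *
print(row([.4123,.2503,.24],10.4)); print(row([.36,.43,.24],10.4)); print(ray("top",(287,245),.05))
E
```

```text
[-1.4318e+00 -1.1815e+00  5.5000e-03 -1.0000e-03  4.0000e-04  6.3630e-01]
[-8.485e-01 -4.497e-01  4.400e-03 -1.000e-03  4.000e-04  6.363e-01]
[0.44448079 0.36261583 0.05      ]
```

carry_out(
  targets=[
    [-0.95,-0.78,0,0,0,0.636],
    [-0.95,-0.78,0,0,0,0.636],
    [-0.95,-0.78,0,0,0,0.636],
    [-0.95,-0.78,0,0,0,0.636],
    [-0.95,-0.78,0,0,0,0.636],
    [-0.95,-0.78,0,0,0,0.636],
    [-0.95,-0.78,0,0,0,0.636],
  ],
  jaw=1,
)

```text
time_s: 1.02
position: [0.3537, 0.3609, 0.2409]
tcp_rot: [[-0.181, 0.983, -0.001], [0.983, 0.181, -0.002], [-0.001, -0.002, -1.0]]
force: [0.5, -0.3, -0.1]
opening: 1.003
```

Run:
```python
from h import *
T=pose(); print(T.round(4)); cv2.imwrite("pics/w1.png",bot.capture("wrist"))
print(row([.4123,.2503,.12],10.4))
print(proj("wrist",[[.4123,.2503,.06],[.4598,.0738,.074]],T))
```

```text
[[-0.1811  0.9835 -0.0013  0.3537]
 [ 0.9835  0.1811 -0.0016  0.3609]
 [-0.0014 -0.0015 -1.      0.2409]
 [ 0.      0.      0.      1.    ]]
[-0.597   0.189   0.6048 -0.001   0.0009  0.0009]
[[313.16313466 292.82880591]
 [320.92442544 417.9866581 ]]
```

View pics/w1.png

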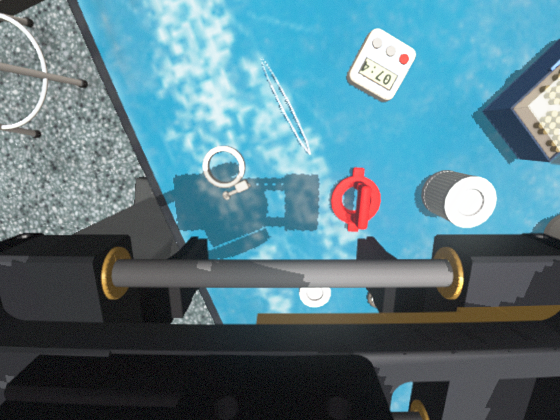

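carry_out(
  targets=[
    [-0.597,0.189,0.0,0,0,0],
    [-0.597,0.189,0.1,0,0,0],
    [-0.597,0.189,0.4,0,0,0],
    [-0.597,0.189,0.6,0,0,0],
    [-0.597,0.189,0.6,0,0,0],
  ],
)

```text
time_s: 1.7
position: [0.4102, 0.2496, 0.1186]
tcp_rot: [[-0.183, 0.983, -0.008], [0.983, 0.183, -0.004], [-0.002, -0.009, -1.0]]
force: [0.3, -0.0, -0.1]
opening: 1.002
```

Run:
```python
from h import *
T=pose(); print(T.round(4)); cv2.imwrite("pics/w2.png",bot.capture("wrist"));cv2.imwrite("pics/s2.png",bot.capture("scene"))
print(row([.4123,.2503,.054],10.4))
crop("pics/s2.png",180,130,200,150,4,"pics/s2c.png")
print(proj("wrist",[[.4123,.2503,.06]],T))
```

```text
[[-0.1827  0.9831 -0.0083  0.4102]
 [ 0.9832  0.1827 -0.004   0.2496]
 [-0.0024 -0.0089 -1.      0.1186]
 [ 0.      0.      0.      1.    ]]
[-0.0018 -0.0022  0.3375 -0.0006  0.0008  0.0017]
[[285.92985513 231.15539632]]
```

View pics/w2.png

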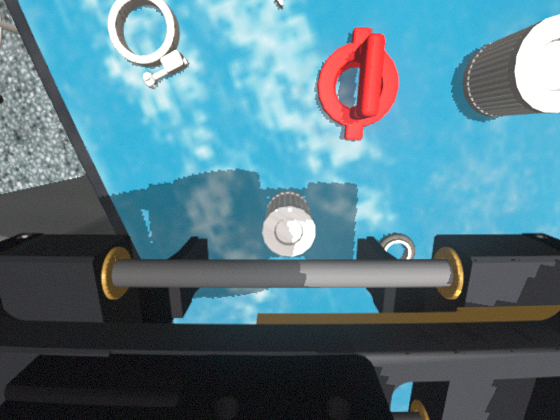

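View pics/s2c.png

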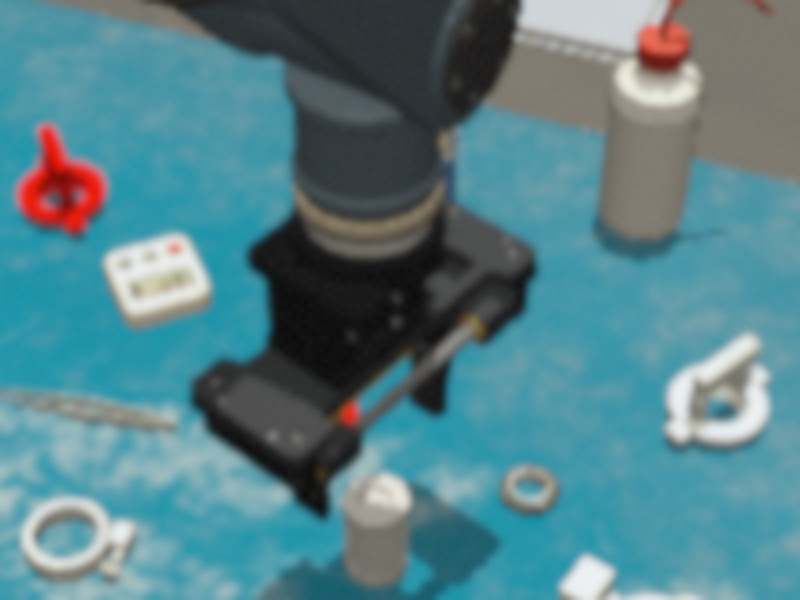

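carry_out(
  targets=[
    [-0.002,0.006,0.17,0,0,0],
    [-0.002,0.006,0.32,0,0,0],
    [-0.002,0.006,0.32,0,0,0],
  ],
)

```text
time_s: 2.17
position: [0.414, 0.251, 0.0579]
tcp_rot: [[-0.184, 0.983, -0.001], [0.983, 0.184, -0.001], [-0.001, -0.001, -1.0]]
force: [-0.4, 0.6, 0.4]
opening: 1.002
```

carry_out(
  targets=[
    [0,0,0,0,0,0],
    [0,0,0,0,0,0],
    [0,0,0,0,0,0],
    [0,0,0,0,0,0],
    [0,0,0,0,0,0],
    [0,0,0,0,0,0],
  ],
  jaw=-1,
)

```text
time_s: 2.92
position: [0.4141, 0.251, 0.0579]
tcp_rot: [[-0.184, 0.983, -0.001], [0.983, 0.184, -0.002], [-0.001, -0.001, -1.0]]
force: [0.8, -0.5, 1.6]
opening: 0.426
```

carry_out(
  targets=[
    [0,0,-0.2,0,0,0],
    [0,0,-0.4,0,0,0],
    [0,0,-0.65,0,0,0],
    [0,0,-0.65,0,0,0],
  ],
)

```text
time_s: 3.42
position: [0.4164, 0.252, 0.191]
tcp_rot: [[-0.184, 0.983, 0.007], [0.983, 0.184, 0.001], [-0.0, 0.007, -1.0]]
force: [0.8, -0.6, -1.8]
opening: 0.429
```

Run:
```python
from h import *
T=pose(); print(T.round(4), bot.read_state()["opening"]); cv2.imwrite("pics/w3.png",bot.capture("wrist"));cv2.imwrite("pics/s3.png",bot.capture("scene"))
print(row([.4598,.0738,.185],10.4))
crop("pics/s3.png",200,130,200,150,4,"pics/s3c.png")
```

```text
[[-1.843e-01  9.828e-01  7.000e-03  4.164e-01]
 [ 9.829e-01  1.843e-01  1.100e-03  2.520e-01]
 [-2.000e-04  7.100e-03 -1.000e+00  1.910e-01]
 [ 0.000e+00  0.000e+00  0.000e+00  1.000e+00]] 0.42921236289538023
[-9.135e-01  6.330e-02  1.510e-02 -8.000e-04  9.000e-04  2.400e-03]
```

View pics/s3c.png

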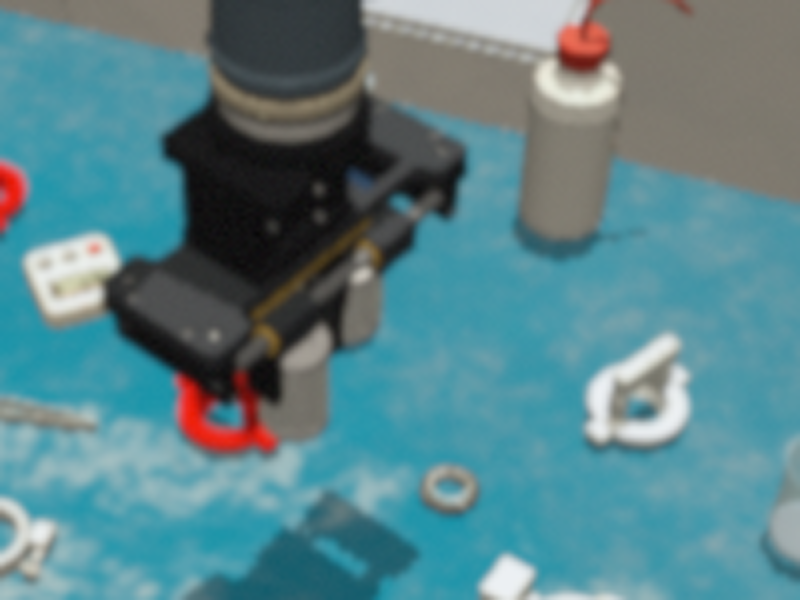

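carry_out(
  targets=[
    [-0.25,0.02,0,0,0,0],
    [-0.5,0.04,0,0,0,0],
    [-0.75,0.055,0,0,0,0],
    [-0.913,0.063,0.015,0,0,0],
    [-0.913,0.063,0.015,0,0,0],
    [-0.913,0.063,0.015,0,0,0],
  ],
)

```text
time_s: 4.28
position: [0.4584, 0.0743, 0.1837]
tcp_rot: [[-0.184, 0.983, -0.005], [0.983, 0.184, -0.001], [0.0, -0.005, -1.0]]
force: [-0.3, -1.0, -2.1]
opening: 0.428
```

Run:
```python
from h import *
T=pose(); print(T.round(4), bot.read_state()["opening"]); cv2.imwrite("pics/w4.png",bot.capture("wrist"));cv2.imwrite("pics/s4.png",bot.capture("scene"))
print(row([.4598,.0738,.137],10.4))
crop("pics/s4.png",250,200,200,150,4,"pics/s4c.png")
```

```text
[[-1.838e-01  9.830e-01 -4.800e-03  4.584e-01]
 [ 9.830e-01  1.838e-01 -9.000e-04  7.430e-02]
 [ 0.000e+00 -4.900e-03 -1.000e+00  1.837e-01]
 [ 0.000e+00  0.000e+00  0.000e+00  1.000e+00]] 0.42786678744016843
[-0.0062  0.0051  0.2365 -0.0022  0.0003  0.0032]
```

View pics/s4c.png

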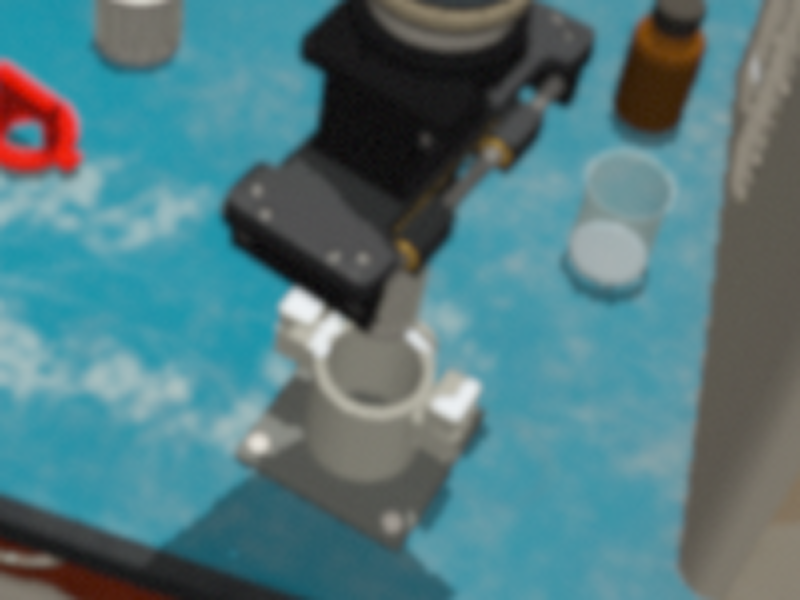

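View pics/w4.png

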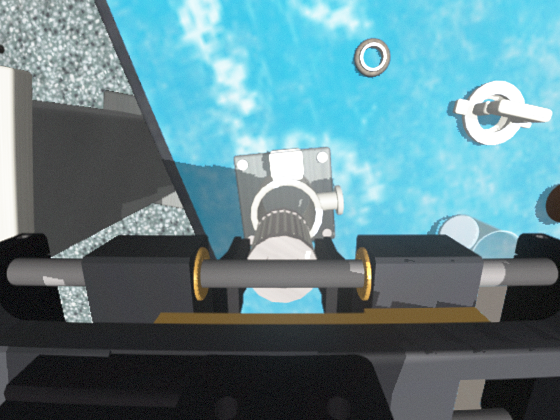

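Run:
```python
from h import *
c0,s0=np.cos(np.radians(10.4)),np.sin(np.radians(10.4))
T=np.array([[-.1838,.983,-.0048,.4584],[.983,.1838,-.0009,.0743],[0,-.0049,-1,.1837],[0,0,0,1]])
im=cv2.imread("pics/w4.png");k=4;o=(200,120)
im=cv2.resize(im[120:260,200:380],None,fx=k,fy=k,interpolation=cv2.INTER_CUBIC)
m=np.array([.4598,.0738,.074]);t=np.linspace(0,2*np.pi,80)
for r,col in((.032,(0,0,255)),(.026,(0,255,0))):
    P=m+np.c_[r*np.cos(t),r*np.sin(t),0*t]
    q=((proj("wrist",P,T)-o+.5)*k).astype(int); cv2.polylines(im,[q],True,col,1)
H=np.array([[-.013,.036,.018],[.013,.036,.018],[.013,.055,.018],[-.013,.055,.018]])
P=m+np.c_[H[:,0]*c0-H[:,1]*s0,H[:,0]*s0+H[:,1]*c0,H[:,2]]
cv2.polylines(im,[((proj("wrist",P,T)-o+.5)*k).astype(int)],True,(255,0,255),1)
cv2.imwrite("pics/w4c.png",im)
```

```text
(no output)
```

View pics/w4c.png

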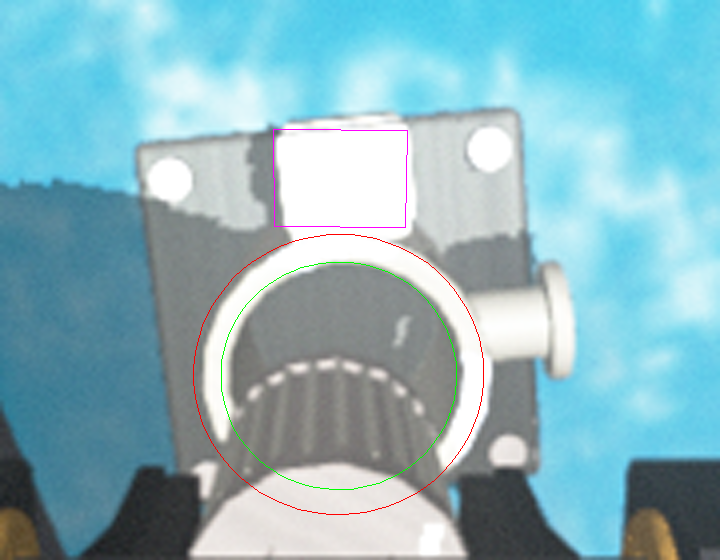

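```bash
python3 - <<'E'
from h import *
T=np.array([[-.1838,.983,-.0048,.4584],[.983,.1838,-.0009,.0743],[0,-.0049,-1,.1837],[0,0,0,1]])
f=lambda u,v:(u/4+200-.375,v/4+120-.375)
for nm,z,pts in [("plate",.006,[(138,146),(520,110)]),("plate12",.012,[(138,146),(520,110),(538,468)]),("screws",.012,[(170,180),(488,148),(509,450)]),("hook top",.092,[(277,128),(405,120),(411,232),(287,228)])]:
    P=np.array([ray("wrist",f(*p),z,T) for p in pts]);d=np.diff(P,axis=0)[:,:2]
    print(nm,P.round(4).tolist(),np.degrees(np.arctan2(d[:,1],d[:,0])).round(1),np.linalg.norm(d,axis=1).round(4))
g=lambda u,v:(u/4+250-.375,v/4+150-.375)
for z in (.008,):
    P=np.array([ray("top",g(*p),z) for p in [(462,306),(592,264),(638,396),(508,440)]]);print(P.round(4),P.mean(0))
    d=np.diff(np.r_[P,P[:1]],axis=0);print(np.degrees(np.arctan2(d[:,1],d[:,0])),np.linalg.norm(d,axis=1))
# rim centre: fit from wrist points
pts=[(346,240),(205,375),(491,370),(245,280),(445,280)]
P=np.array([ray("wrist",f(*p),.074,T)[:2] for p in pts])
from scipy.optimize import least_squares
print(least_squares(lambda c:np.linalg.norm(P-c[:2],axis=1)-.032,[.46,.074]))
E
python3 - <<'E'
import sys;sys.path.insert(0,'.')
from h import *
im=cv2.imread("pics/top0.png")
cv2.imwrite("pics/t0c.png",cv2.resize(im[205:270,355:425],None,fx=8,fy=8,interpolation=cv2.INTER_CUBIC))
E
```

```text
plate [[0.3988, 0.109, 0.006], [0.4969, 0.1371, 0.006]] [15.9] [0.1021]
plate12 [[0.3997, 0.1096, 0.012], [0.496, 0.1371, 0.012], [0.5229, 0.0422, 0.012]] [ 15.9 -74.2] [0.1002 0.0986]
screws [[0.4093, 0.1024, 0.012], [0.4899, 0.126, 0.012], [0.5137, 0.0459, 0.012]] [ 16.3 -73.5] [0.084  0.0836]
hook top [[0.4378, 0.1259, 0.092], [0.4619, 0.132, 0.092], [0.4675, 0.1108, 0.092], [0.4431, 0.107, 0.092]] [  14.2  -75.4 -171.2] [0.0249 0.0219 0.0246]
[[0.4966 0.1373 0.008 ]
 [0.5247 0.0416 0.008 ]
 [0.4284 0.0138 0.008 ]
 [0.3994 0.1087 0.008 ]] [0.46226476 0.0753455  0.008     ]
[ -73.58936925 -163.90573451  106.99402934   16.3955063 ] [0.09966996 0.1003149  0.09914795 0.1013229 ]
     message: `gtol` termination condition is satisfied.
     success: True
      status: 1
         fun: [ 1.802e-04 -5.837e-04 -1.224e-04  2.583e-04 -4.216e-04]
           x: [ 4.620e-01  7.267e-02]
        cost: 3.1631532358072424e-07
         jac: [[ 1.945e-01 -9.809e-01]
               [ 9.934e-01  1.148e-01]
               [-9.573e-01 -2.892e-01]
               [ 8.084e-01 -5.886e-01]
               [-5.188e-01 -8.549e-01]]
        grad: [ 2.636e-09 -5.421e-09]
  optimality: 5.420904104421497e-09
 active_mask: [ 0.000e+00  0.000e+00]
        nfev: 4
        njev: 4
```

View pics/t0c.png

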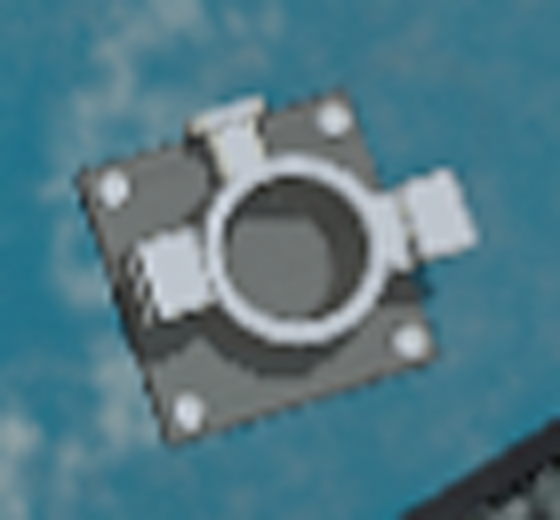

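Run:
```python
from h import *
print(row([.4615,.0733,.142],10.4)); print(row([.4615,.0733,.098],10.4))
```

```text
[-0.0102  0.013   0.2115 -0.0022  0.0003  0.0032]
[-1.010e-02  1.370e-02  4.315e-01 -2.200e-03  3.000e-04  3.200e-03]
```

carry_out(
  targets=[
    [-0.01,0.013,0.0,0,0,0],
    [-0.01,0.013,0.1,0,0,0],
    [-0.01,0.013,0.2,0,0,0],
    [-0.01,0.013,0.24,0,0,0],
    [-0.01,0.013,0.3,0,0,0],
    [-0.01,0.013,0.36,0,0,0],
    [-0.01,0.013,0.42,0,0,0],
    [-0.01,0.013,0.425,0,0,0],
    [-0.01,0.013,0.425,0,0,0],
  ],
)

```text
time_s: 5.5
position: [0.4615, 0.0732, 0.0992]
tcp_rot: [[-0.185, 0.983, -0.003], [0.983, 0.185, -0.001], [-0.001, -0.003, -1.0]]
force: [-0.5, -0.2, -1.7]
opening: 0.43
```

Run:
```python
from h import *
print(row([.4615,.0733,.098],10.4)); cv2.imwrite("pics/s5.png",bot.capture("scene"))
crop("pics/s5.png",250,200,200,150,4,"pics/s5c.png")
```

```text
[ 0.0003  0.0003  0.0062 -0.0022  0.0003  0.0031]
```

View pics/s5c.png

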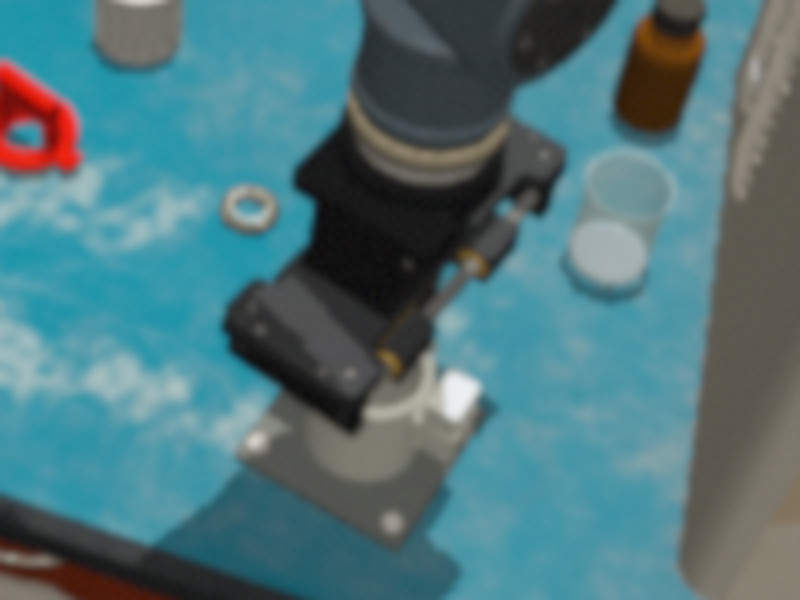

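No contact and the cartridge is about 33 mm inside. Release and rise.

carry_out(
  targets=[
    [0,0,0,0,0,0],
    [0,0,0,0,0,0],
    [0,0,0,0,0,0],
    [0,0,0,0,0,0],
  ],
  jaw=1,
)

```text
time_s: 6.05
position: [0.4617, 0.0733, 0.0996]
tcp_rot: [[-0.185, 0.983, -0.002], [0.983, 0.185, -0.001], [-0.001, -0.003, -1.0]]
force: [-0.6, -0.2, 0.9]
opening: 0.798
```

carry_out(
  targets=[
    [0,0,-0.2,0,0,0],
    [0,0,-0.5,0,0,0],
    [0.2,0.2,-0.7,0,0,0],
    [0.5,0.2,-0.7,0,0,0],
    [0.5,0.2,-0.7,0,0,0],
  ],
)

```text
time_s: 6.68
position: [0.482, 0.1825, 0.2402]
tcp_rot: [[-0.191, 0.982, -0.001], [0.982, 0.191, -0.0], [0.0, -0.001, -1.0]]
force: [-0.4, -0.6, -0.9]
opening: 1.0
```

Run:
```python
from h import *
T=pose(); np.save("T6.npy",T); print(T.round(4)); cv2.imwrite("pics/w6.png",bot.capture("wrist"));cv2.imwrite("pics/s6.png",bot.capture("scene"));cv2.imwrite("pics/t6.png",bot.capture("top"))
a=cv2.imread("pics/s6.png")[250:350,290:400];b=cv2.imread("pics/t6.png")[200:270,320:440]
cv2.imwrite("pics/s6c.png",cv2.resize(a,None,fx=6,fy=6,interpolation=cv2.INTER_CUBIC))
print(proj("wrist",[[.4615,.0733,.074],[.651,.204,.045]],T))
```

```text
[[-1.910e-01  9.816e-01 -1.100e-03  4.820e-01]
 [ 9.816e-01  1.910e-01 -1.000e-04  1.825e-01]
 [ 1.000e-04 -1.100e-03 -1.000e+00  2.402e-01]
 [ 0.000e+00  0.000e+00  0.000e+00  1.000e+00]]
[[246.77499152 287.09800855]
 [426.31024677 204.02163117]]
```

View pics/w6.png

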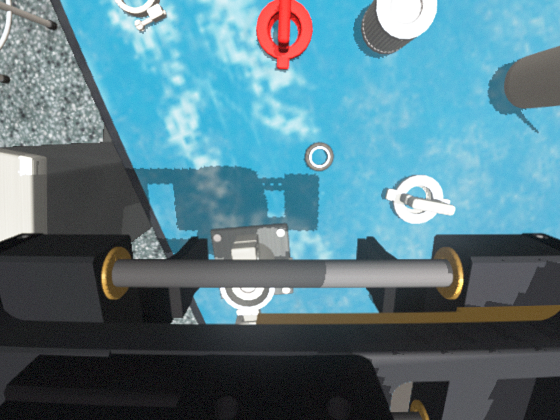

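View pics/s6c.png

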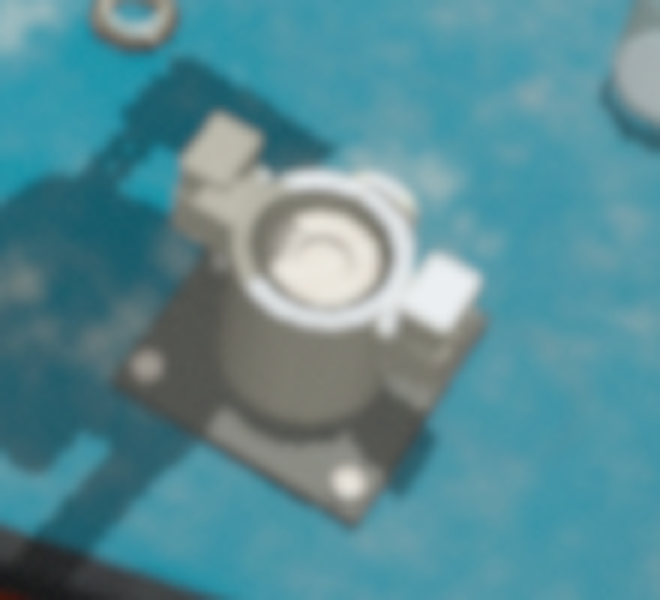

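Run:
```python
from h import *
b=ray("scene",(230+688/4,170+378/4),0);print(b)
for z in (.05,.06,.07,.08,.09,.1): print(z,(proj("scene",[[b[0],b[1],z]])[0]-(230,170))*4)
T=np.load("T6.npy")
print(ray("wrist",(427,204),.056,T))
print(row([.651,.2045,.14],93))
im=cv2.imread("pics/w6.png")[160:240,370:480];cv2.imwrite("pics/w6c.png",cv2.resize(im,None,fx=7,fy=7,interpolation=cv2.INTER_CUBIC))
```

```text
[0.66486981 0.0672701  0.        ]
0.05 [705.56867126 326.8151266 ]
0.06 [709.21819198 316.13007458]
0.07 [712.9147313 305.288775 ]
0.08 [716.65906559 294.28814059]
0.09 [720.4519829  283.12501395]
0.1 [724.2942828  271.79616614]
[0.64588102 0.20563055 0.056     ]
[-0.0297  0.8554  0.4916 -0.0026 -0.0011 -0.9142]
```

View pics/w6c.png

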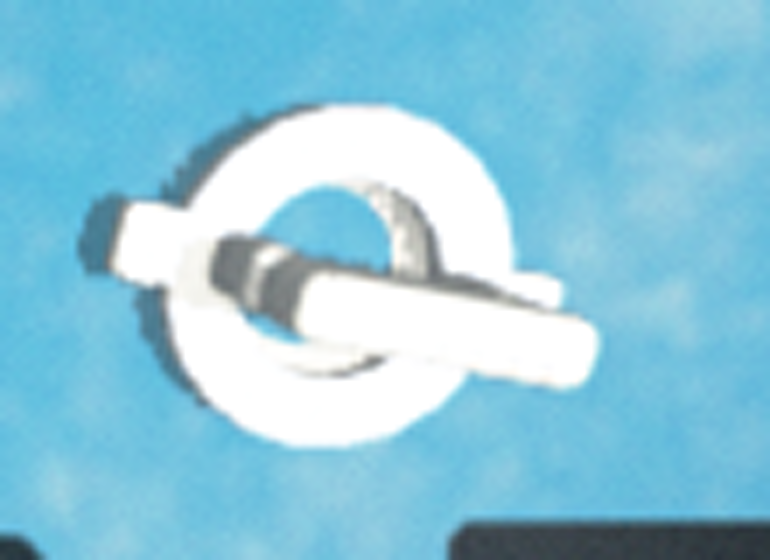

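Run:
```python
from h import *
T=np.load("T6.npy")
g=lambda u,v:(u/7+370-.43,v/7+160-.43)
a=ray("wrist",g(302,308),.056,T);b=ray("wrist",g(592,352),.056,T);d=b-a;print(a,b,(a+b)/2,np.linalg.norm(d),np.degrees(np.arctan2(d[1],d[0])))
# flange top z=.014 circle extents
pts=[(355,103),(325,448),(515,240),(166,310),(460,165),(225,415)]
P=np.array([ray("wrist",g(*p),.014,T)[:2] for p in pts])
from scipy.optimize import least_squares
r=least_squares(lambda c:np.linalg.norm(P-c[:2],axis=1)-.032,[.65,.2]);print(r.x,r.fun)
e=[ray("wrist",g(*p),.014,T)[:2] for p in [(120,243),(558,290)]];d=e[1]-e[0];print(e,np.degrees(np.arctan2(d[1],d[0])),np.linalg.norm(d),sum(e)/2)
```

```text
[0.62944902 0.20291379 0.056     ] [0.6794094  0.20516336 0.056     ] [0.65442921 0.20403858 0.056     ] 0.05001100682351604 2.5781209120719617
[0.65499645 0.20308866] [ 0.00078728 -0.00015859  0.00112395 -0.00019931 -0.0024333  -0.00066081]
[array([0.61344428, 0.20222484]), array([0.69607272, 0.20958281])] 5.088702505837933 0.08295539821396494 [0.6547585  0.20590383]
```

carry_out(
  targets=[
    [-0.03,0.3,0,0,0,-0.3],
    [-0.03,0.6,0,0,0,-0.6],
    [-0.03,0.87,0,0,0,-0.915],
    [-0.03,0.87,0.1,0,0,-0.915],
    [-0.03,0.87,0.2,0,0,-0.915],
    [-0.03,0.87,0.3,0,0,-0.915],
    [-0.03,0.87,0.4,0,0,-0.915],
    [-0.03,0.87,0.45,0,0,-0.915],
    [-0.03,0.87,0.49,0,0,-0.92],
    [-0.03,0.87,0.49,0,0,-0.92],
  ],
)

```text
time_s: 8.07
position: [0.6535, 0.2036, 0.1392]
tcp_rot: [[-0.998, -0.058, -0.006], [-0.058, 0.998, -0.002], [0.006, -0.002, -1.0]]
force: [-0.1, 1.1, 1.1]
opening: 0.999
```

Run:
```python
from h import *
T=pose(); np.save("T7.npy",T); print(T.round(4)); cv2.imwrite("pics/w7.png",bot.capture("wrist"))
print(row([.6545,.204,.045],93.5))
```

```text
[[-0.9983 -0.0582 -0.0058  0.6535]
 [-0.0582  0.9983 -0.0024  0.2036]
 [ 0.0059 -0.0021 -1.      0.1392]
 [ 0.      0.      0.      1.    ]]
[-0.0048  0.0007  0.4747 -0.0012 -0.0028 -0.0014]
```

View pics/w7.png

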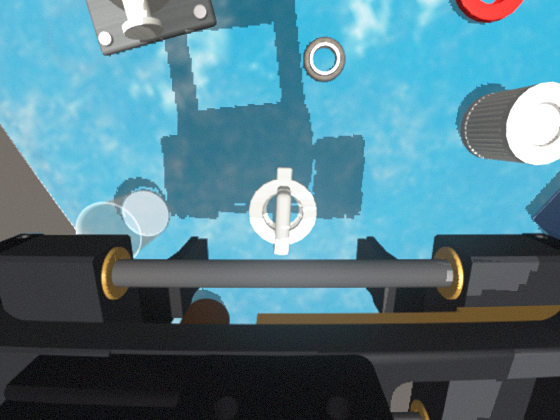

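Run:
```python
from h import *
im=cv2.imread("pics/w7.png")[155:265,235:335];cv2.imwrite("pics/w7c.png",cv2.resize(im,None,fx=7,fy=7,interpolation=cv2.INTER_CUBIC)[:760])
```

```text
(no output)
```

View pics/w7c.png

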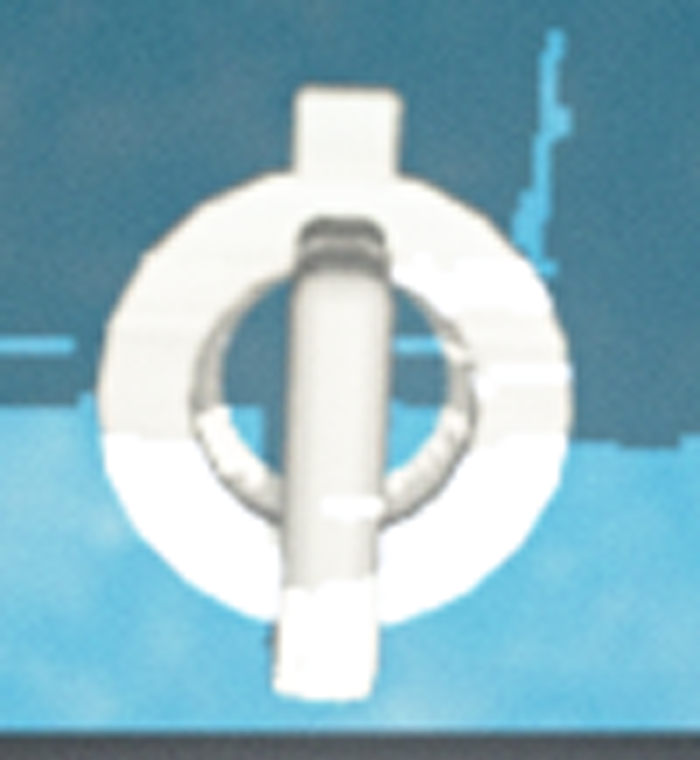

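Run:
```python
from h import *
T=np.load("T7.npy")
g=lambda u,v:(u/7+235-.43,v/7+155-.43)
a=ray("wrist",g(342,272),.056,T);b=ray("wrist",g(325,697),.056,T);d=b-a;print(a,b,(a+b)/2,np.linalg.norm(d),np.degrees(np.arctan2(d[1],d[0])))
pts=[(100,400),(572,400),(345,170),(140,265),(535,265),(170,560),(500,560)]
P=np.array([ray("wrist",g(*p),.014,T)[:2] for p in pts])
from scipy.optimize import least_squares
r=least_squares(lambda c:np.linalg.norm(P-c[:2],axis=1)-.032,[.65,.2]);print(r.x,r.fun)
```

```text
[0.62954439 0.20288659 0.056     ] [0.6800257  0.20392629 0.056     ] [0.65478505 0.20340644 0.056     ] 0.05049201615316765 1.1798716107438172
[0.65524157 0.203746  ] [-0.00047135 -0.00051553 -0.00073257 -0.0001499   0.00013624 -0.00042378
 -0.00065249]
```

carry_out(
  targets=[
    [-0.007,0,0.2,0,0,0.01],
    [-0.007,0,0.4,0,0,0.01],
    [-0.007,0,0.473,0,0,0.01],
    [-0.007,0,0.473,0,0,0.01],
    [-0.007,0,0.473,0,0,0.01],
  ],
)

```text
time_s: 8.75
position: [0.6564, 0.2041, 0.0472]
tcp_rot: [[-0.999, -0.043, -0.001], [-0.043, 0.999, -0.002], [0.001, -0.002, -1.0]]
force: [-0.2, -0.7, -0.2]
opening: 1.001
```

carry_out(
  targets=[
    [0,0,0,0,0,0],
    [0,0,0,0,0,0],
    [0,0,0,0,0,0],
    [0,0,0,0,0,0],
    [0,0,0,0,0,0],
    [0,0,0,0,0,0],
    [0,0,0,0,0,0],
    [0,0,0,0,0,0],
  ],
  jaw=-1,
)

```text
time_s: 9.75
position: [0.6564, 0.2041, 0.0472]
tcp_rot: [[-0.999, -0.043, -0.001], [-0.043, 0.999, -0.002], [0.001, -0.002, -1.0]]
force: [0.3, -0.1, 0.4]
opening: 0.166
```

carry_out(
  targets=[
    [0,0,0,0,0,0],
    [0,0,0,0,0,0],
    [0,0,0,0,0,0],
  ],
)

```text
time_s: 10.12
position: [0.6564, 0.2041, 0.0471]
tcp_rot: [[-0.999, -0.043, -0.001], [-0.043, 0.999, -0.002], [0.001, -0.002, -1.0]]
force: [-0.1, -0.5, -1.1]
opening: 0.135
```

carry_out(
  targets=[
    [0,0,-0.1,0,0,0],
    [0,0,-0.3,0,0,0],
    [0,0,-0.5,0,0,0],
    [0,0,-0.6,0,0,0],
    [0,0,-0.6,0,0,0],
  ],
)

```text
time_s: 10.75
position: [0.6576, 0.2045, 0.1695]
tcp_rot: [[-0.999, -0.043, 0.003], [-0.043, 0.999, -0.001], [-0.003, -0.001, -1.0]]
force: [-0.4, 0.6, -1.7]
opening: 0.135
```

Run:
```python
from h import *
T=pose(); np.save("T8.npy",T); print(T.round(4)); cv2.imwrite("pics/w8.png",bot.capture("wrist")); cv2.imwrite("pics/s8.png",bot.capture("scene"))
crop("pics/s8.png",260,120,180,140,4,"pics/s8c.png")
print(row([.4615,.0733,.18],86))
```

```text
[[-0.9991 -0.0431  0.0033  0.6576]
 [-0.0431  0.9991 -0.0012  0.2045]
 [-0.0032 -0.0013 -1.      0.1695]
 [ 0.      0.      0.      1.    ]]
[ 0.9977 -0.6119 -0.0651 -0.0013 -0.002   0.0718]
```

View pics/w8.png

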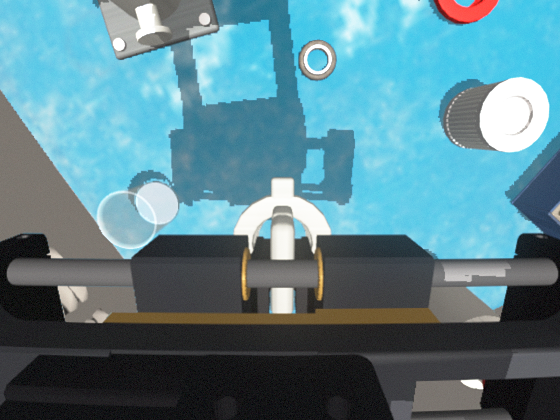

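View pics/s8c.png

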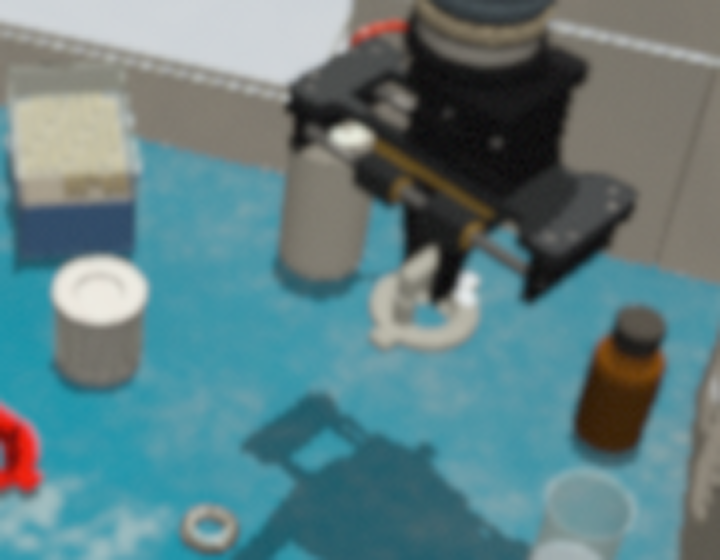

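Run:
```python
from h import *
print("scene corner",ray("scene",(427,345),0)); print("scene left-back base",ray("scene",(440,215),0))
print("top",ray("top",(448,213),0), ray("top",(372,115),0),ray("top",(502,193),.3))
T=np.load("T8.npy")
for dlt in (-.002,0,.0014,.003):
    P=np.array([[.042+dlt,0,.0332,1]])@T.T
    print(dlt,proj("wrist",P[:,:3],T))
im=cv2.imread("pics/w8.png")[165:245,220:345];cv2.imwrite("pics/w8c.png",cv2.resize(im,None,fx=6,fy=6,interpolation=cv2.INTER_CUBIC))
```

```text
scene corner [ 0.54249532 -0.10724338  0.        ]
scene left-back base [0.87577098 0.10894168 0.        ]
top [ 0.52972118 -0.10851054  0.        ] [0.83536053 0.09872741 0.        ] [ 0.53037702 -0.1327607   0.3       ]
-0.002 [[282.46742485 182.36588445]]
0 [[282.47054093 179.04856566]]
0.0014 [[282.47272895 176.71597552]]
0.003 [[282.47523632 174.03958608]]
```

View pics/w8c.png

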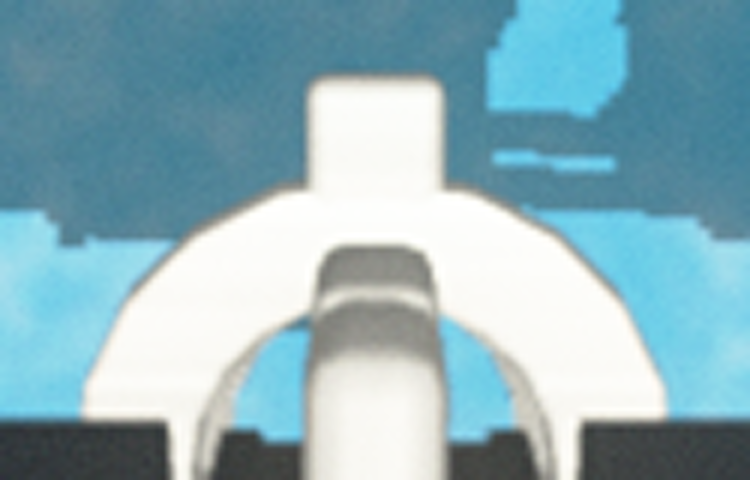

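Run:
```python
from h import *
print(row([.55,.08,.18],86))
```

```text
[ 0.5542 -0.5974 -0.0665 -0.0013 -0.002   0.0718]
```

carry_out(
  targets=[
    [0.15,-0.15,-0.067,0,0,0.02],
    [0.35,-0.35,-0.067,0,0,0.04],
    [0.5,-0.55,-0.067,0,0,0.07],
    [0.555,-0.597,-0.067,0,0,0.072],
    [0.555,-0.597,-0.067,0,0,0.072],
    [0.555,-0.597,-0.067,0,0,0.072],
  ],
)

```text
time_s: 11.6
position: [0.5509, 0.0809, 0.1797]
tcp_rot: [[-0.998, 0.069, -0.002], [0.069, 0.998, -0.002], [0.002, -0.002, -1.0]]
force: [-0.3, 0.3, -1.0]
opening: 0.136
```

Run:
```python
from h import *
T=pose(); np.save("T9.npy",T); print(T.round(4)); cv2.imwrite("pics/w9.png",bot.capture("wrist"))
p=proj("wrist",[[.462,.0727,.074]],T)[0];print(p)
im=cv2.imread("pics/w9.png");cv2.imwrite("pics/w9f.png",im)
x,y=int(p[0])-60,max(0,int(p[1])-60);print(x,y)
cv2.imwrite("pics/w9c.png",cv2.resize(im[y:y+120,x:x+120],None,fx=5,fy=5,interpolation=cv2.INTER_CUBIC))
```

```text
[[-0.9976  0.0693 -0.0025  0.5509]
 [ 0.0693  0.9976 -0.0016  0.0809]
 [ 0.0024 -0.0018 -1.      0.1797]
 [ 0.      0.      0.      1.    ]]
[264.74994077 108.99818645]
204 48
```

View pics/w9c.png

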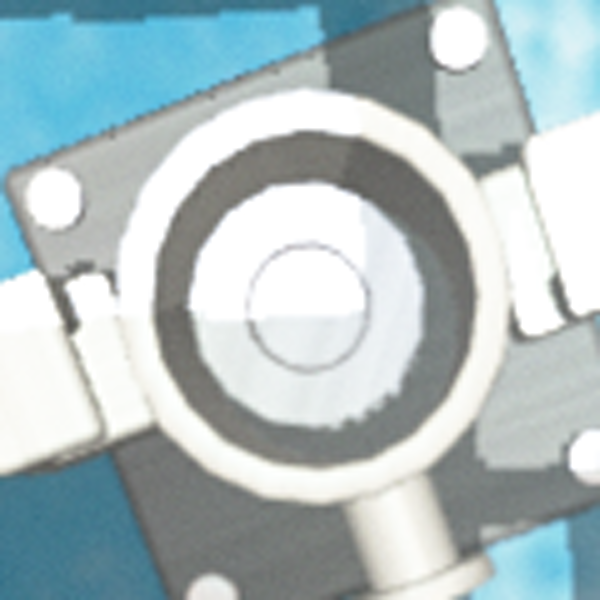

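Run:
```python
from h import *
from scipy.optimize import least_squares
T=np.load("T9.npy")
g=lambda u,v:(u/5+204-.4,v/5+48-.4)
for pts,r0 in (([(117,290),(512,290),(310,88),(315,503)],.032),([(153,300),(477,300),(312,130),(318,466)],.026)):
    P=np.array([ray("wrist",g(*p),.074,T)[:2] for p in pts])
    r=least_squares(lambda c:np.linalg.norm(P-c[:2],axis=1)-r0,[.46,.07]);print(r.x,r.fun)
im=cv2.imread("pics/w9.png")[30:190,150:380]
cv2.imwrite("pics/w9d.png",cv2.resize(im,None,fx=3.4,fy=3.4,interpolation=cv2.INTER_CUBIC))
```

```text
[0.4612103  0.07415289] [-0.00038113 -0.00038513 -0.00019461 -0.00023751]
[0.4612865  0.07422211] [-7.54500079e-05 -7.49172850e-05 -2.63756426e-04 -2.65454634e-04]
```

View pics/w9d.png

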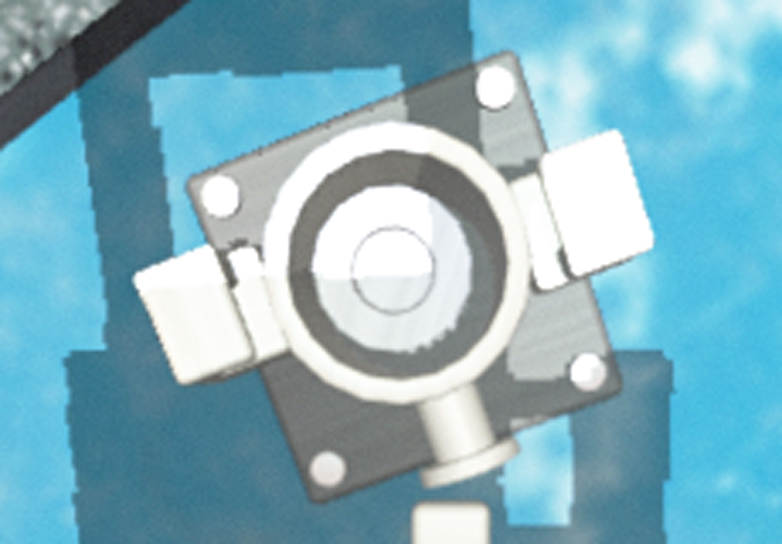

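Run:
```python
from h import *
print(row([.4625,.0741,.135],86))
```

```text
[ 0.438  -0.0647  0.225  -0.0012 -0.0014  0.0006]
```

carry_out(
  targets=[
    [0.15,-0.02,0,0,0,0],
    [0.3,-0.045,0,0,0,0],
    [0.438,-0.065,0,0,0,0],
    [0.438,-0.065,0.1,0,0,0],
    [0.438,-0.065,0.19,0,0,0],
    [0.438,-0.065,0.225,0,0,0],
    [0.438,-0.065,0.225,0,0,0],
  ],
)

```text
time_s: 12.52
position: [0.4629, 0.0745, 0.1347]
tcp_rot: [[-0.998, 0.068, -0.003], [0.068, 0.998, -0.002], [0.003, -0.002, -1.0]]
force: [-0.1, -0.3, -0.2]
opening: 0.134
```

Run:
```python
from h import *
T=pose(); print(T.round(4)); cv2.imwrite("pics/w10.png",bot.capture("wrist")); cv2.imwrite("pics/s10.png",bot.capture("scene"))
print(row([.4625,.0741,.118],86),row([.4625,.0741,.113],86))
crop("pics/s10.png",270,210,160,130,5,"pics/s10c.png")
```

```text
[[-0.9977  0.068  -0.0028  0.4629]
 [ 0.068   0.9977 -0.0016  0.0745]
 [ 0.0027 -0.0018 -1.      0.1347]
 [ 0.      0.      0.      1.    ]]
[ 0.0034 -0.0008  0.0866 -0.0012 -0.0008  0.0009] [ 0.0034 -0.0008  0.1116 -0.0012 -0.0008  0.0009]
```

View pics/w10.png

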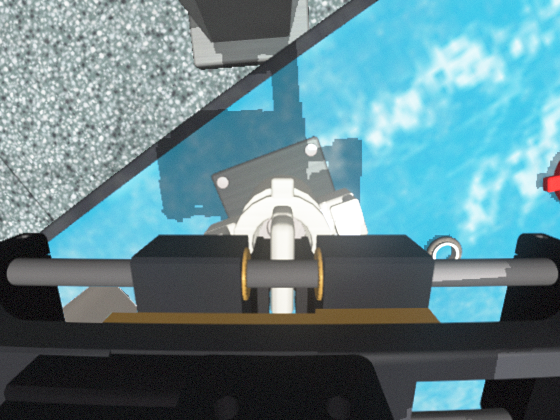

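View pics/s10c.png

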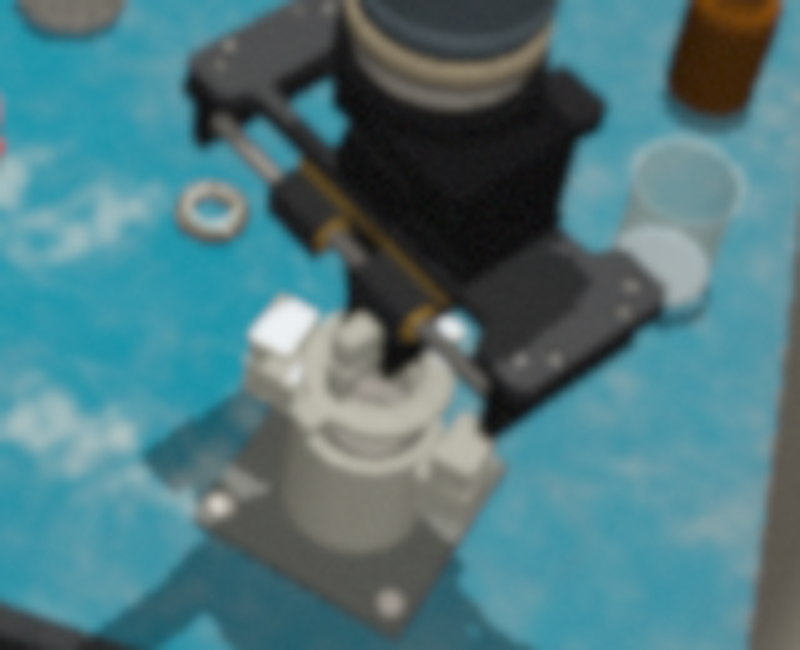

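Aligned. Lower slowly.

carry_out(
  targets=[
    [0.003,0,0.04,0,0,0],
    [0.003,0,0.07,0,0,0],
    [0.003,0,0.085,0,0,0],
    [0.003,0,0.095,0,0,0],
    [0.003,0,0.095,0,0,0],
  ],
)

```text
time_s: 13.25
position: [0.4625, 0.0742, 0.1162]
tcp_rot: [[-0.998, 0.068, -0.002], [0.068, 0.998, -0.002], [0.001, -0.002, -1.0]]
force: [-0.1, -0.5, -2.0]
opening: 0.136
```

carry_out(
  targets=[
    [0,0,0.005,0,0,0],
    [0,0,0.01,0,0,0],
    [0,0,0.012,0,0,0],
    [0,0,0.012,0,0,0],
  ],
)

```text
time_s: 13.75
position: [0.4627, 0.0741, 0.1151]
tcp_rot: [[-0.998, 0.068, -0.0], [0.068, 0.998, -0.002], [0.0, -0.002, -1.0]]
force: [-2.5, -1.1, 10.7]
opening: 0.136
```

carry_out(
  targets=[
    [0,0,-0.003,0,0,0.05],
    [0,-0.001,-0.003,0,0,0.13],
    [0,-0.002,-0.003,0,0,0.21],
    [0.001,-0.003,-0.003,0,0,0.29],
    [0.001,-0.004,-0.003,0,0,0.37],
    [0.002,-0.005,-0.003,0,0,0.45],
    [0.002,-0.005,-0.003,0,0,0.53],
    [0.003,-0.005,-0.003,0,0,0.6],
    [0.003,-0.005,-0.003,0,0,0.6],
  ],
)

```text
time_s: 14.88
position: [0.4621, 0.0731, 0.1157]
tcp_rot: [[-0.532, 0.847, -0.0], [0.847, 0.532, -0.002], [-0.002, -0.001, -1.0]]
force: [0.2, 0.2, -2.2]
opening: 0.137
```

Run:
```python
from h import *
s=bot.read_state();T=pose(); print(T.round(4),s["force"],s["moment"],np.degrees(np.arctan2(T[1,1],T[0,1]))); cv2.imwrite("pics/w11.png",bot.capture("wrist")); cv2.imwrite("pics/s11.png",bot.capture("scene"))
crop("pics/s11.png",270,210,160,130,5,"pics/s11c.png")
```

```text
[[-5.322e-01  8.466e-01 -3.000e-04  4.621e-01]
 [ 8.466e-01  5.322e-01 -2.100e-03  7.310e-02]
 [-1.600e-03 -1.300e-03 -1.000e+00  1.157e-01]
 [ 0.000e+00  0.000e+00  0.000e+00  1.000e+00]] [ 0.23191648  0.16147318 -2.22304966] [-0.02778253  0.06307264 -0.03685385] 32.156554476152834
```

View pics/w11.png

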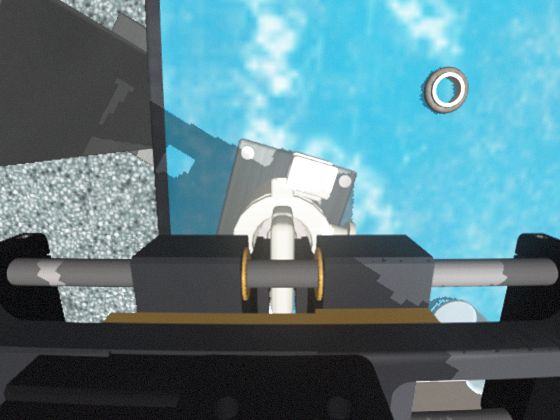

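View pics/s11c.png

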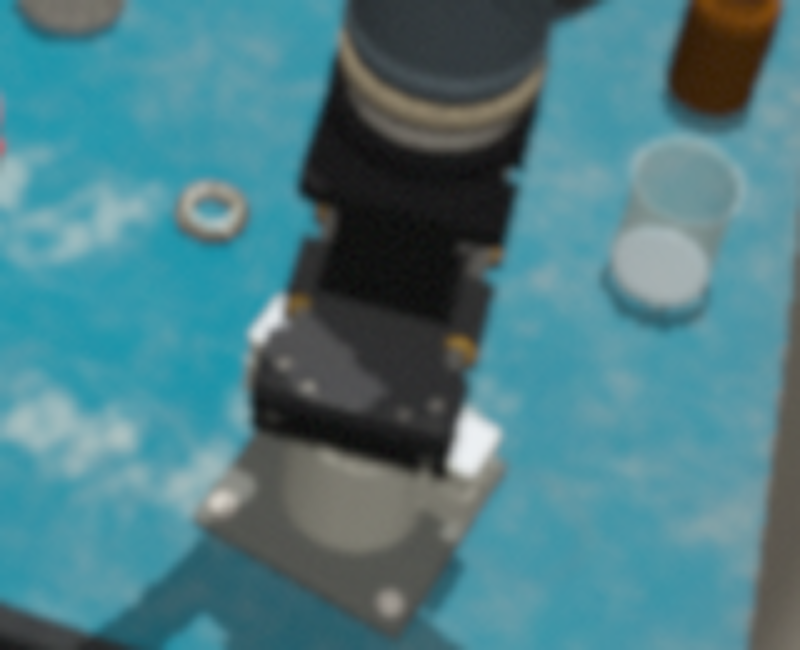

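carry_out(
  targets=[
    [0,0,0,0,0,0.06],
    [0,-0.001,0,0,0,0.12],
    [0,-0.001,0,0,0,0.18],
    [0,-0.001,0,0,0,0.18],
  ],
)

```text
time_s: 15.48
position: [0.462, 0.073, 0.1158]
tcp_rot: [[-0.277, 0.961, -0.0], [0.961, 0.277, -0.002], [-0.002, -0.001, -1.0]]
force: [-0.1, -0.0, -1.3]
opening: 0.137
```

Run:
```python
from h import *
s=bot.read_state();T=pose(); print(T[:3,3],s["force"],s["moment"],np.degrees(np.arctan2(T[1,1],T[0,1])))
```

```text
[0.46196975 0.07304142 0.11576464] [-0.0511477  -0.03319889 -1.26184639] [-0.05104904  0.04218722  0.02368671] 16.102895615299392
```

carry_out(
  targets=[
    [0,0,0,0,0,0.01],
    [0,0,0,0,0,0.02],
    [0,0,0,0,0,0.03],
    [0,0,0,0,0,0.03],
  ],
)

```text
time_s: 15.98
position: [0.462, 0.073, 0.1157]
tcp_rot: [[-0.232, 0.973, -0.0], [0.973, 0.232, -0.002], [-0.002, -0.001, -1.0]]
force: [0.5, 0.1, -0.7]
opening: 0.134
```

Run:
```python
from h import *
s=bot.read_state();T=pose(); print(T[:3,3],s["force"],s["moment"],np.degrees(np.arctan2(T[1,1],T[0,1])))
```

```text
[0.4619654  0.0730398  0.11574753] [ 0.46076287  0.0948293  -0.69277693] [-0.04542471  0.03429922 -0.00942752] 13.424789488127136
```

carry_out(
  targets=[
    [0,0,0,0,0,0.01],
    [0,0,0,0,0,0.02],
    [0,0,0,0,0,0.03],
    [0,0,0,0,0,0.03],
  ],
)

```text
time_s: 16.48
position: [0.462, 0.073, 0.1158]
tcp_rot: [[-0.187, 0.982, -0.0], [0.982, 0.187, -0.003], [-0.002, -0.001, -1.0]]
force: [0.6, 0.2, -1.0]
opening: 0.135
```

Run:
```python
from h import *
s=bot.read_state();T=pose(); print(T[:3,3],s["force"],s["moment"],np.degrees(np.arctan2(T[1,1],T[0,1])));cv2.imwrite("pics/w12.png",bot.capture("wrist"))
im=cv2.imread("pics/w12.png")[120:250,200:370]
cv2.imwrite("pics/w12c.png",cv2.resize(im,None,fx=4.5,fy=4.5,interpolation=cv2.INTER_CUBIC))
```

```text
[0.4620082  0.07297638 0.11575521] [ 0.57331095  0.24417703 -1.03489238] [-0.07329185  0.0210847   0.62332731] 10.781567813308795
```

View pics/w12c.png

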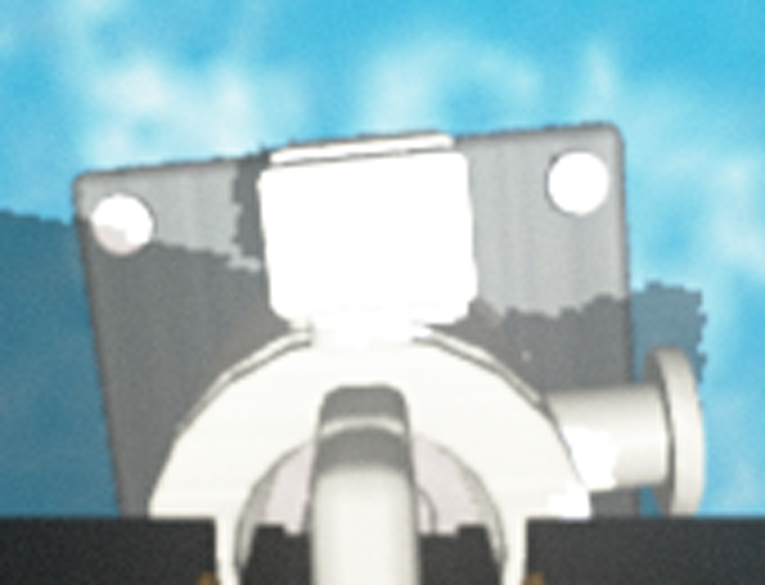

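carry_out(
  targets=[
    [0,0,0,0,0,-0.01],
    [0,0,0,0,0,-0.01],
  ],
)

```text
time_s: 16.77
position: [0.462, 0.073, 0.1157]
tcp_rot: [[-0.202, 0.979, -0.0], [0.979, 0.202, -0.002], [-0.002, -0.001, -1.0]]
force: [0.6, 0.0, -0.7]
opening: 0.135
```

carry_out(
  targets=[
    [0,0,0,0,0,0],
    [0,0,0,0,0,0],
    [0,0,0,0,0,0],
    [0,0,0,0,0,0],
    [0,0,0,0,0,0],
    [0,0,0,0,0,0],
  ],
  jaw=1,
)

```text
time_s: 17.52
position: [0.462, 0.073, 0.1158]
tcp_rot: [[-0.202, 0.979, -0.0], [0.979, 0.202, -0.002], [-0.002, -0.001, -1.0]]
force: [0.3, 0.2, -0.2]
opening: 0.736
```

carry_out(
  targets=[
    [0,0,-0.1,0,0,0],
    [0,0,-0.3,0,0,0],
    [0,0,-0.5,0,0,0],
    [0.25,0,-0.6,0,0,0],
    [0.5,0,-0.6,0,0,0],
    [0.5,0,-0.6,0,0,0],
    [0.5,0,-0.6,0,0,0],
  ],
)

```text
time_s: 18.4
position: [0.4416, 0.171, 0.2354]
tcp_rot: [[-0.203, 0.979, -0.0], [0.979, 0.203, -0.003], [-0.003, -0.001, -1.0]]
force: [0.5, 0.2, 0.5]
opening: 0.998
```

Run:
```python
from h import *
s=bot.read_state();T=pose();np.save("T13.npy",T); print(T[:3,3],s["force"],s["opening"])
for n in("scene","top","wrist"):cv2.imwrite(f"pics/{n}13.png",bot.capture(n))
a=cv2.imread("pics/scene13.png")[240:340,285:400]
b=cv2.imread("pics/top13.png")[205:270,355:425]
cv2.imwrite("pics/a13.png",cv2.resize(a,None,fx=6,fy=6,interpolation=cv2.INTER_CUBIC))
cv2.imwrite("pics/b13.png",cv2.resize(b,None,fx=8,fy=8,interpolation=cv2.INTER_CUBIC))
```

```text
[0.44162232 0.17102863 0.23537639] [0.48201019 0.20688987 0.49090826] 0.9978288470928989
```

View pics/a13.png

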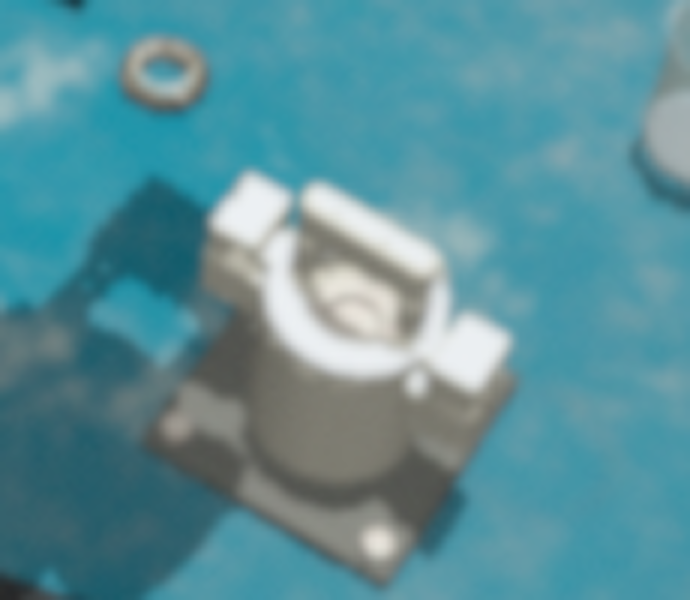

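View pics/b13.png

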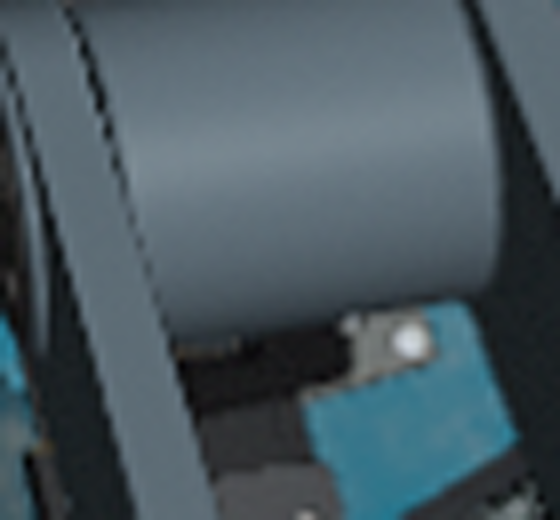

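View pics/scene13.png

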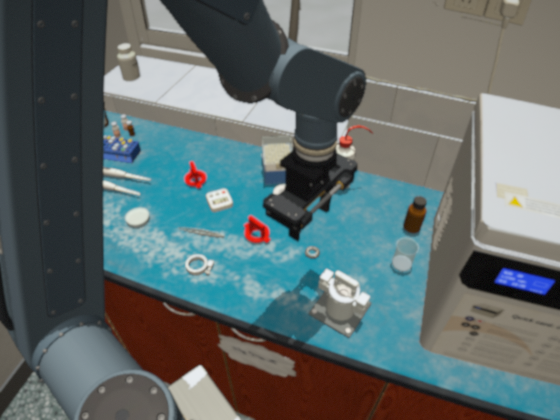

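Run:
```python
from h import *
g=lambda u,v:(u/6+285-.42,v/6+240-.42)
a=ray("scene",g(314,194),.124);b=ray("scene",g(432,264),.124);d=a-b;print(a,b,(a+b)/2,np.linalg.norm(d),np.degrees(np.arctan2(d[1],d[0])))
# hook line
p=ray("scene",g(252,210),.092);q=ray("scene",g(470,354),.092);d=p-q;print(np.degrees(np.arctan2(d[1],d[0])))
cv2.imwrite("pics/w13c.png",cv2.resize(cv2.imread("pics/wrist13.png")[180:330,170:350],None,fx=4,fy=4,interpolation=cv2.INTER_CUBIC))
```

```text
[0.45483921 0.0958757  0.124     ] [0.4654582  0.05046367 0.124     ] [0.4601487  0.07316969 0.124     ] 0.04663705947958621 103.16136649961729
100.44530801794295
```

View pics/w13c.png

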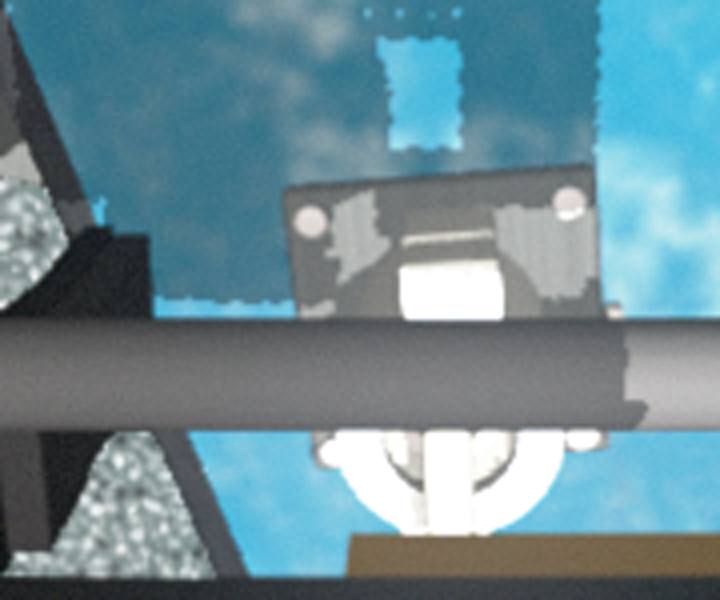

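Run:
```python
from rig import bot
print(bot.hand_in())
```

```text
the job is handed in; nothing more can be done
None
```

The slim cartridge is upright in the bore and the retaining ring is locked home under the hooks. I handed the job in at about 18.5 s of the 64 s. The hand-in reports no verdict.

**Cartridge:** I gripped it near its top, let it go about 33 mm into the bore, and a later wrist picture showed it standing upright below the rim.

**Ring:** It seated at TCP height 0.1151 m with about 11 N, where 0.115 m was expected. I then turned it clockwise until the stop showed as 0.62 N·m, backed off about 1°, released it and lifted clear.

**Last checks:**
- The arch lies at about 103° in the scene picture. Housing y is at 106° and the stop is 3° on, so the ring is at its stop.
- Both ears look to be under the hooks.
- The gripper is open and touches nothing.
- The wide cartridge and the red look-alikes were not touched.
- The highest wrist force in the readouts was about 11 N.

**Disagreements:**
- The line between the hook centres gave a housing yaw of about 10.4°, while the foot plate gave 16°. I used 16°, because the hook arms sit a little clockwise of the axis. The stop being felt near the expected angle agrees with that.
- The final top-camera view of the housing was hidden by the arm, so the last check rests on the scene and wrist pictures.

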